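# Open the nail dryer's flush shutter and switch it on

## Task

Get the nail dryer ready for use: slide the flush shutter in its top fully open by pressing a fingertip on it and dragging it towards the end with the toggle switch, then flip the toggle switch fully over to on. Press gently throughout, since the dryer's thin plastic must never be loaded with more than 18 N, and leave the bottles, the tray and the buffer where they are.

Things in the scene. Friction and masses are not known exactly. Their poses are not given: they have to be found in the camera images.
- dryer: Battery nail dryer fan: a low white plastic case fixed to the sill, 120 mm along its x, 250 mm along its y, 45 mm high, with a flat top deck. Origin at the centre of its underside, z up; the toggle switch is at its +y end. No part of the dryer may ever be loaded with more than 18 N.
- window (a point): Centre of the deck's rectangular window, level with the deck face, axes as the dryer's; 64 mm along x, 110 mm along y. A rigid grey plastic shutter (some 12 N per mm of press) fills it at every setting and runs on under the deck: no edge or handle to push. The shutter's face lies 1 to 7 mm below the deck face, different each time and not measured: find it by touch.
- shutter (a joint): How far the shutter has slid to the dryer's +y, m: 0 shut (solid plate all along the window), 0.040 fully open at its stop (40 mm of slats shown in the -y part). Starts at 0 to 0.010; stays where left. Its drag is about 4.5 N: a closed fingertip must press down with some 10 to 14 N to carry it along; with less it skids.
- toggle_pivot (a point): Foot of the toggle switch on the deck face, 95 mm to +y of the dryer's origin, axes as the dryer's. The switch is a steel bat 6.4 mm thick with a 9 mm ball end, 25 mm from this pivot to the tip; it tilts in the dryer's x-z plane.
- toggle (a joint): Angle of the toggle switch in rad: 0 off, bat leaning 0.45 rad from upright to the dryer's -x; 0.9 fully on, leaning 0.45 rad to its +x. It stays where it is left; pushing it takes about 1.5 N at the ball.
- bottle_low: Closed polish bottle of pink glass, 32 mm across, 62 mm high, near the dryer's -y end. Origin under its centre. Leave alone.
- bottle_tall: Closed polish bottle of pink glass, 26 mm across, 80 mm high, near the dryer's +x, +y corner. Origin under its centre. Leave alone.
- tray: Round enamel tray, 156 mm across, 12 mm high, to the dryer's +x side. Origin under its centre. Leave alone.
- buffer: Grey plastic nail buffer, 28 x 90 x 22 mm block lying on the tray. Origin under its centre. Leave alone.

How it is judged:
On the way, in this order (a step that is already met when the one before it is completed fails the run):
1. the shutter is fully open (within 3 mm of its stop) (value of joint shutter above 0.037 m), for 0.2 s.
2. then the toggle switch is fully over to on (value of joint toggle above 0.78 rad), for 0.2 s.
At the end, for the whole second after the job is handed in: The shutter stands within 3 mm of its open stop (joint above 0.037 m), the toggle is on (above 0.78 of 0.9 rad), both bottles stand upright, and the bottles, tray and buffer are within 15 mm of where they were (value of joint shutter above 0.037 m and value of joint toggle above 0.78 rad and distance of each of bottle_low, bottle_tall, tray, buffer from where it was at the start of the episode below 0.015 m and angle between each of bottle_low, bottle_tall's own z axis and vertical below 0.2 rad); the robot touches nothing.
It fails at once if a part of the dryer is loaded with more than 18 N (contact force between dryer and anything else above 18 N).
It fails at once if a bottle, the tray or the buffer is moved by more than 15 mm (distance of any of bottle_low, bottle_tall, tray, buffer from where it was at the start of the episode above 0.015 m).
It also fails if it takes over 58 s, if anything falls off the work surface, if the arm or the gripper's body presses on something with over 40 N, if the wrist force passes 120 N, or if a joint passes its speed limit or range.

## Robot

A 7-joint arm with a two-finger parallel gripper is mounted at the origin on the work surface. World frame = base frame: x ahead of the robot, y to its left, z up, the work surface at z = 0. Lengths are in m, angles in rad, forces in N, time in s.
With the tool pointing down it reaches from about 0.35 to 0.9 m from the base axis. Payload 8.1 kg.
Tool frame: the origin (TCP) lies on the centre line of the jaws, within the pads' length; the fingertips stand 19 mm ahead of it and the grasp point (between the pads) is the TCP (arm.tip_reach is the distance from the TCP to the fingertips, in m); z points along the fingers, y is the line along which they close (so a half turn about z gives the same grasp; the last joint's range is limited). The gripper opens to 92 mm and grips with 3 to 60 N. Pads are 19 mm wide; open, the fingers measure 130 mm over their backs; the gripper's body (75 mm by 190 mm) begins 47 mm behind the grasp point.
Start: joints at [1.204, 0.434, 0.025, 1.573, -0.012, 1.134, -0.075], TCP at [0.163, -0.603, 0.246] pointing down, gripper open.
Joint ranges: [-2.62, 2.62], [-0.44, 2.09], [-1.27, 1.32], [0.08, 2.57], [-1.32, 4.46], [0.12, 2], [-2.74, 2.74]. Speed limits (rad/s): [2.22, 2.22, 3.01, 3.01, 3.14, 3.14, 3.14].

## Interface

Orientations are given as a rotation vector (axis times angle).
In Python, from cell import arm gives the robot as it stands.
- The arm moves only by the tool arm_command, never from a script. Its argument "targets" is a list that holds one entry, the list of rows, each a list of 6 numbers: the shift along the tool's x, y, z in m, then the turn, a rotation vector about the tool's x, y, z in rad. A call has 1 to 10 rows; each row shifts and turns the commanded pose from where the row before left it, along the tool's axes as they then stand; what a row does not reach is not made up. A row lasts 1/8 s, in which the tool goes at most 62.5 mm and 10.7 degrees, less where a joint would pass 70% of its speed; a pose out of reach is approached as far as the arm can. A call with a gripper value outside its range is refused whole. "jaw" is the finger opening in m, from 0 to 0.0918, set as the call begins (left out, the last holds). The fingers move at their own pace and stop on an object; "newtons" is the grip in N (left out, the last holds). Time passes only in rows, so rows that do not move let the fingers close. It gives the time, the measured TCP pose, the force, the opening and the grip force at its end, in the units of the state.
- arm.observe(): the state, without advancing time (a new reading comes with each control period).
- arm.get_image(name): name is "side" or "top"; returns a dict with "pixels" (400x640x3 uint8, red, green, blue), "z_map" (400x640 float32, m along the optical axis (not along the pixel's ray), 0 where there is no reading), "fx", "fy", "cx", "cy" (pixels), "dist" ([k1, k2, p1, p2, k3] as OpenCV has them; the pictures are not rectified), "xyz" and "rotation" of the camera in the world. Camera axes: x right, y down, z forward; pixel columns grow to the right and rows downward; lengths in m; the calibration is good to about 2 mm. A picture is of the moment at which its call begins.
- arm.sign_off(): hands the job in; it is judged then, once.
The state is a dict: "clock": time; "joints": joint angles; "dq": joint speeds; "joint_efforts": joint torques, N m; "position": TCP position; "ee_rot": TCP orientation; "force": force on the tool from outside, world axes, zero at the start; "ft_torque": the same for the moment, N m; "width": opening from 0.0 (shut) to 1.0 (fully open); "gripper_force": force on a finger pad.
Only numpy, scipy, OpenCV 4.12 (cv2) and the standard library are available. Lean on these libraries where they do the work, as an engineer would, in place of code of your own. Each camera call takes 0.05 s, during which the arm holds its last target. There are 200 camera calls.

## Working session

There is one attempt and no reset: what is moved stays moved. The work goes in short steps, Python scripts to look and compute and a tool call to move; the robot and the scene stay as the last step left them, time stands still between calls to the robot, and variables do not carry over. Pictures are saved under pics/ and viewed, at most 10 in all, crops included, and the job is handed in when it is done.

Besides the shell and the picture viewer there is one more tool, called after "Emit:" as name(argument=value, ...), one argument or row to a line, values as JSON. arm_command: Moves the arm, as the interface text tells. Its arguments: {"type":"object","properties":{"targets":{"type":"array","items":{"type":"array","items":{"type":"array","items":{"type":"number"}}}},"jaw":{"type":"number"},"newtons":{"type":"number"}},"required":["targets"]}

```bash
mkdir -p pics; ls; python3 - <<'E'
from cell import arm
import cv2,numpy as np
print(arm.observe())
for n in("top","side"):
    im=arm.get_image(n); np.savez(f"pics/{n}0.npz",**im)
    cv2.imwrite(f"pics/{n}0.png",im["pixels"][:,:,::-1])
    print(n,im["xyz"],im["rotation"],im["fx"],im["cx"],im["cy"],im["dist"])
E
```

```text
pics
{'clock': 0.0, 'joints': array([ 1.20442727,  0.43519565,  0.02497095,  1.57413279, -0.01160847,
        1.13400061, -0.07509574]), 'dq': array([-0.00140186,  0.00036983, -0.00061029,  0.00029617,  0.00036261,
       -0.00103327,  0.00082111]), 'joint_efforts': array([-5.19195055e-04, -6.67844582e+01,  9.85142179e-01, -3.14466512e+01,
       -6.04572985e-02,  4.30284650e-02,  1.69431360e-04]), 'position': array([ 0.16276894, -0.6029126 ,  0.2449481 ]), 'ee_rot': array([-3.11278394e+00, -4.12817713e-01,  5.37668060e-04]), 'force': array([ 0.34045924, -0.53747714,  0.0299603 ]), 'ft_torque': array([0.03666565, 0.02663678, 0.05123875]), 'gripper_force': 0.0, 'width': 1.0027238568400285}
top [0.55866702 0.02340296 0.94697069] [-2.20449702  2.19143565 -0.09097134] 457.3161036169334 318.974709721779 194.8234785212261 [-0.05847884  0.          0.          0.          0.        ]
side [ 0.25600987 -0.38667083  0.58764715] [-2.2367926   0.80594797 -0.34137892] 435.6545491758282 328.5263780283241 199.6188439029505 [-0.02345411  0.          0.          0.          0.        ]
```

View pics/top0.png

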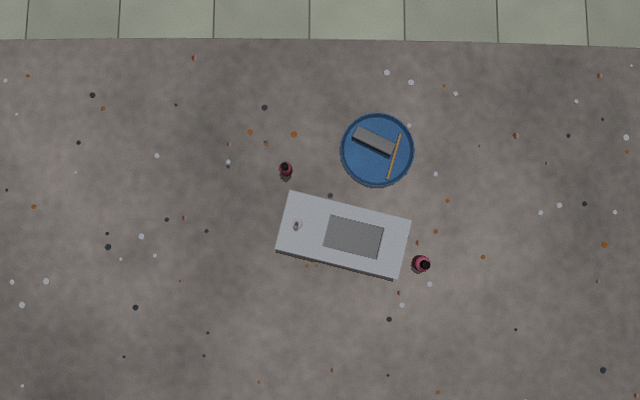

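View pics/side0.png

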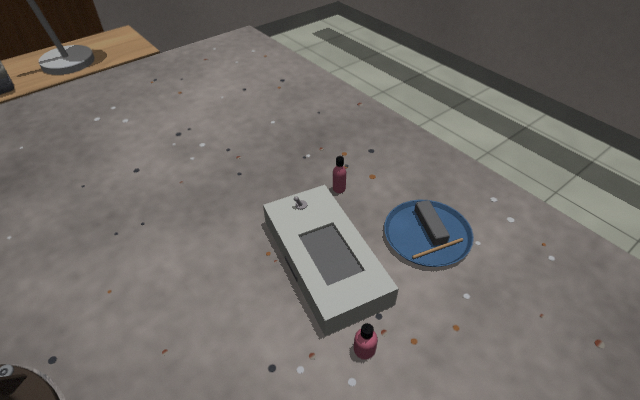

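The top view shows the white dryer with corners near (290,190), (411,220), (398,280) and (276,249). The window is centred at about (353,237) and the toggle is near (297,224), at the image-left end. The tall bottle is at (285,169), the low bottle at (422,264) and the tray at (377,150).

```bash
cat > h.py <<'E'
import numpy as np,cv2
from scipy.spatial.transform import Rotation as R
def cloud(im):
    h,w=im["z_map"].shape
    u,v=np.meshgrid(np.arange(w),np.arange(h))
    K=np.array([[im["fx"],0,im["cx"]],[0,im["fy"],im["cy"]],[0,0,1.]])
    n=cv2.undistortPoints(np.stack([u,v],-1).reshape(-1,1,2).astype(float),K,np.array(im["dist"],float)).reshape(h,w,2)
    z=im["z_map"]
    rot=np.array(im["rotation"]); Rm=R.from_rotvec(rot).as_matrix() if rot.size==3 else rot
    return np.dstack([n[...,0]*z,n[...,1]*z,z])@Rm.T+im["xyz"]
E
python3 - <<'E'
from h import *
for n in("top","side"):
    im=np.load(f"pics/{n}0.npz"); P=cloud(im); px=im["pixels"].astype(int)
    sat=px.max(2)-px.min(2); b=px.mean(2)
    roi=np.zeros(b.shape,bool)
    if n=="top": roi[180:290,265:420]=1
    else: roi[180:330,255:400]=1
    fl=roi&(P[...,2]>.036)&(P[...,2]<.054)
    deck=fl&(sat<40)
    nn,lab,st,_=cv2.connectedComponentsWithStats(deck.astype(np.uint8)); k=1+st[1:,4].argmax(); deck=lab==k
    r=cv2.minAreaRect((P[deck][:,:2]*1000).astype(np.float32)); print(n,"deck",r,cv2.boxPoints(r).tolist(),"z",np.median(P[deck][:,2]))
    print(np.percentile(b[deck],[5,20,50,80]))
    t=(np.percentile(b[deck],5)+np.percentile(b[deck],80))/2
    win=deck&(b<t); win=cv2.morphologyEx(win.astype(np.uint8),cv2.MORPH_OPEN,np.ones((3,3),np.uint8))
    nn,lab,st,_=cv2.connectedComponentsWithStats(win); k=1+st[1:,4].argmax(); w=lab==k
    r=cv2.minAreaRect((P[w][:,:2]*1000).astype(np.float32)); print("win",r,"z",np.median(P[w][:,2]))
    hi=roi&(P[...,2]>.057)&(P[...,2]<.08); print("toggle",[ (p*1000).round().tolist() for p in P[hi]][:40])
    pink=(px[...,0]-px[...,1]>25)&(px[...,2]-px[...,1]>5)&(P[...,2]>.01); 
    nn,lab,st,c=cv2.connectedComponentsWithStats(pink.astype(np.uint8))
    for i in range(1,nn):
        if st[i,4]>20: print("bottle",P[lab==i].mean(0).round(3),st[i,4])
im=np.load("pics/top0.npz"); cv2.imwrite("pics/crop0.png",cv2.resize(im["pixels"][180:290,260:425,::-1],None,fx=4.8,fy=4.8,interpolation=cv2.INTER_CUBIC))
E
```

```text
top deck ((539.4950561523438, -41.222747802734375), (251.23851013183594, 120.13743591308594), 76.21068572998047) [[451.2159423828125, -148.90399169921875], [567.890869140625, -177.53903198242188], [627.774169921875, 66.45849609375], [511.0992431640625, 95.09353637695312]] z 0.04476925645792401
[107.33333333 112.         153.         155.        ]
win ((534.7068481445312, -61.761470794677734), (110.71533203125, 64.48124694824219), 76.21345520019531) z 0.039263850521071675
toggle [[561.0, 51.0, 57.0], [559.0, 55.0, 61.0], [559.0, 53.0, 60.0], [559.0, 51.0, 59.0], [557.0, 57.0, 65.0], [557.0, 54.0, 70.0], [557.0, 53.0, 70.0], [557.0, 51.0, 67.0], [555.0, 56.0, 69.0], [555.0, 55.0, 68.0], [555.0, 53.0, 68.0], [555.0, 51.0, 69.0], [553.0, 56.0, 69.0], [553.0, 55.0, 66.0], [553.0, 53.0, 70.0], [553.0, 51.0, 69.0], [551.0, 56.0, 68.0], [551.0, 55.0, 66.0], [551.0, 52.0, 71.0], [551.0, 51.0, 66.0]]
bottle [0.665 0.071 0.049] 78
bottle [ 0.483 -0.196  0.039] 126
side deck ((539.4385375976562, -39.14903259277344), (253.152099609375, 121.64859771728516), 76.26203155517578) [[450.2947998046875, 
[... 573 characters left out ...]
53.0, 69.0], [553.0, 52.0, 69.0], [555.0, 51.0, 69.0], [549.0, 55.0, 67.0], [550.0, 52.0, 69.0], [552.0, 53.0, 67.0], [553.0, 51.0, 67.0], [554.0, 50.0, 67.0], [550.0, 56.0, 64.0], [550.0, 53.0, 65.0], [551.0, 52.0, 66.0], [552.0, 51.0, 66.0], [556.0, 52.0, 63.0], [557.0, 52.0, 62.0], [552.0, 53.0, 62.0], [554.0, 53.0, 61.0], [555.0, 52.0, 61.0], [558.0, 53.0, 59.0], [559.0, 51.0, 59.0], [554.0, 54.0, 58.0], [555.0, 53.0, 58.0], [557.0, 51.0, 58.0], [554.0, 51.0, 57.0], [486.0, -192.0, 63.0], [487.0, -193.0, 62.0], [482.0, -192.0, 65.0], [483.0, -193.0, 64.0], [484.0, -193.0, 64.0], [485.0, -194.0, 63.0], [487.0, -195.0, 62.0]]
bottle [0.664 0.07  0.039] 290
bottle [ 0.474 -0.205  0.036] 444
```

View pics/crop0.png

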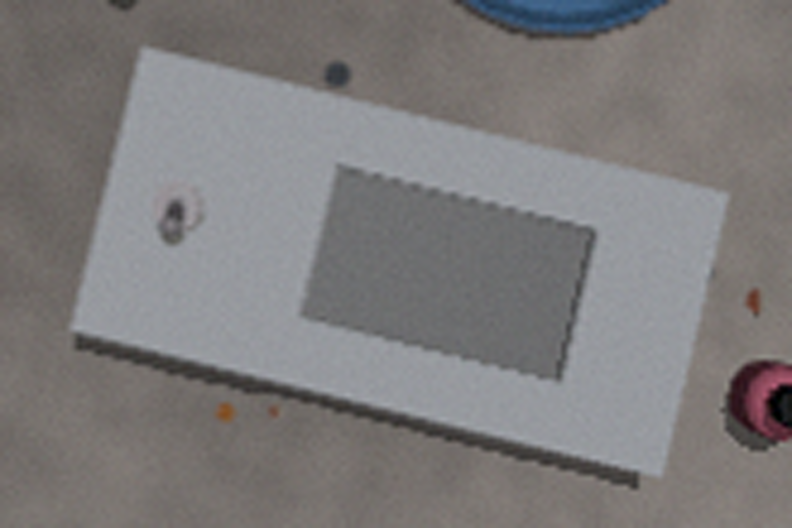

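The crop shows a plain grey shutter plate with no slats, so it starts near 0. The toggle ball leans to image-down, which is the dryer's -x.

```bash
cat >> h.py <<'E'
a=np.deg2rad(76.22); ey=np.array([np.cos(a),np.sin(a),0]); ex=np.array([np.sin(a),-np.cos(a),0])
C=np.array([.5395,-.0407,0])
RT=np.column_stack([ex,-ey,[0,0,-1]])
def loc(s): # tip position in dryer frame
    d=s["position"]+.019*R.from_rotvec(s["ee_rot"]).apply([0,0,1])-C
    return np.array([d@ex,d@ey,d[2]])
def goal(s,x,y,ztip):
    p=C+ex*x+ey*y+[0,0,ztip+.019]
    R0=R.from_rotvec(s["ee_rot"]); d=p-s["position"]
    return "cur-frame shift",R0.inv().apply(d).round(4),"aligned-frame shift",(RT.T@d).round(4),"turn",(R0.inv()*R.from_matrix(RT)).as_rotvec().round(4)
E
python3 -c "
from h import *; from cell import arm
s=arm.observe(); print(loc(s),goal(s,0,-.041,.06), arm.tip_reach)"
```

```text
[-0.23190919 -0.63580644  0.22604819] ('cur-frame shift', array([ 0.4904, -0.4085,  0.1665]), 'aligned-frame shift', array([ 0.2319, -0.5948,  0.166 ]), 'turn', array([-1.300e-03,  5.000e-04,  5.043e-01])) 0.019
```

Emit:
arm_command(
  targets=[
    [[0.04,-0.034,0,0,0,0],[0.045,-0.0375,0,0,0,0],[0.045,-0.0375,0,0,0,0],[0.045,-0.0375,0,0,0,0],[0.045,-0.0375,0,0,0,0],[0.045,-0.0375,0,0,0,0],[0.045,-0.0375,0,0,0,0],[0.045,-0.0375,0,0,0,0],[0.045,-0.0375,0,0,0,0],[0.045,-0.0375,0,0,0,0]],
  ],
  jaw=0,
  newtons=20,
)

```text
clock: 1.35
position: [0.4964, -0.1272, 0.2456]
ee_rot: [3.114, 0.413, -0.0]
force: [0.7, -1.0, -0.1]
width: 0.011
gripper_force: 0.0
```

Emit:
arm_command(
  targets=[
    [[0.0454,-0.0375,0,0,0,0],[0,0,0,0,0,0.168],[0,0,0,0,0,0.168],[0,0,0,0,0,0.168],[0,0,0.04,0,0,0],[0,0,0.04,0,0,0],[0,0,0.04,0,0,0],[0,0,0.03,0,0,0],[0,0,0,0,0,0],[0,0,0,0,0,0]],
  ],
)

```text
clock: 2.6
position: [0.5303, -0.0807, 0.0966]
ee_rot: [-3.119, 0.377, -0.001]
force: [0.3, -0.4, 0.1]
width: 0.007
gripper_force: 0.0
```

```bash
python3 -c "
from h import *; from cell import arm
s=arm.observe(); print(s['clock'],s['force'],s['width'],loc(s),goal(s,0,-.041,.06))
im=arm.get_image('side'); cv2.imwrite('pics/s1.png',im['pixels'][:,:,::-1])"
```

```text
2.6 [ 0.27687644 -0.3677252   0.06675581] 0.007198169713245293 [ 0.00063349 -0.04103782  0.07761891] ('cur-frame shift', array([-0.0006, -0.    ,  0.0176]), 'aligned-frame shift', array([-0.0006, -0.    ,  0.0176]), 'turn', array([-0.0001, -0.0008,  0.0002]))
```

View pics/s1.png

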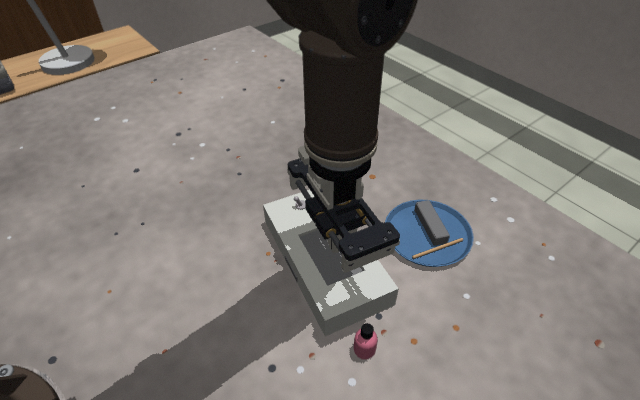

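Above the shutter with the fingers closed; both bottles are clear. Next I descend and find the face by touch.

Emit:
arm_command(
  targets=[
    [[0,0,0.01,0,0,0],[0,0,0.01,0,0,0],[0,0,0.008,0,0,0],[0,0,0.006,0,0,0],[0,0,0,0,0,0],[0,0,0,0,0,0]],
  ],
)

```text
clock: 3.4
position: [0.5299, -0.0807, 0.0618]
ee_rot: [3.119, -0.376, 0.0]
force: [-0.5, 0.1, -0.6]
width: 0.007
gripper_force: 0.0
```

Emit:
arm_command(
  targets=[
    [[0,0,0.0004,0,0,0],[0,0,0.0004,0,0,0],[0,0,0.0002,0,0,0]],
  ],
)

```text
clock: 3.78
position: [0.5298, -0.0807, 0.0608]
ee_rot: [3.119, -0.377, 0.0]
force: [0.2, 0.3, 0.6]
width: 0.007
gripper_force: 0.0
```

Emit:
arm_command(
  targets=[
    [[0,0,0.0004,0,0,0],[0,0,0.0003,0,0,0],[0,0,0.0001,0,0,0]],
  ],
)

```text
clock: 4.15
position: [0.5297, -0.0807, 0.0599]
ee_rot: [3.119, -0.377, -0.0]
force: [0.4, 1.0, 1.1]
width: 0.01
gripper_force: 0.0
```

Emit:
arm_command(
  targets=[
    [[0,0,0.0003,0,0,0],[0,0,0.0002,0,0,0],[0,0,0,0,0,0]],
  ],
)

```text
clock: 4.53
position: [0.5298, -0.0807, 0.0594]
ee_rot: [3.119, -0.377, -0.0]
force: [0.0, -1.0, 0.0]
width: 0.001
gripper_force: 0.0
```

Emit:
arm_command(
  targets=[
    [[0,0,0.0003,0,0,0],[0,0,0.0002,0,0,0],[0,0,0,0,0,0]],
  ],
)

```text
clock: 4.9
position: [0.5297, -0.0807, 0.0589]
ee_rot: [3.119, -0.376, -0.0]
force: [0.2, -0.5, 0.2]
width: 0.008
gripper_force: 0.0
```

Emit:
arm_command(
  targets=[
    [[0,0,0.0003,0,0,0],[0,0,0.0002,0,0,0],[0,0,0,0,0,0]],
  ],
)

```text
clock: 5.28
position: [0.5298, -0.0807, 0.0584]
ee_rot: [3.119, -0.377, -0.0]
force: [-0.7, 0.1, -0.4]
width: 0.004
gripper_force: 0.0
```

Emit:
arm_command(
  targets=[
    [[0,0,0.0003,0,0,0],[0,0,0.0002,0,0,0],[0,0,0,0,0,0]],
  ],
)

```text
clock: 5.65
position: [0.5298, -0.0807, 0.0581]
ee_rot: [3.119, -0.377, 0.0]
force: [-1.1, -1.3, 3.4]
width: 0.005
gripper_force: 1.5
```

Emit:
arm_command(
  targets=[
    [[0,0,0.0003,0,0,0],[0,0,0.0002,0,0,0],[0,0,0,0,0,0]],
  ],
)

```text
clock: 6.02
position: [0.5299, -0.0808, 0.0579]
ee_rot: [3.119, -0.377, 0.001]
force: [-3.3, -0.4, 9.3]
width: 0.006
gripper_force: 4.5
```

Emit:
arm_command(
  targets=[
    [[0,0,0.0002,0,0,0],[0,0,0,0,0,0]],
  ],
)

```text
clock: 6.28
position: [0.5299, -0.0808, 0.0579]
ee_rot: [3.119, -0.377, 0.001]
force: [-2.7, 0.2, 10.7]
width: 0.003
gripper_force: 5.5
```

Emit:
arm_command(
  targets=[
    [[0,-0.001,0,0,0,0],[0,-0.001,0,0,0,0],[0,-0.001,0,0,0,0]],
  ],
)

```text
clock: 6.65
position: [0.5303, -0.0791, 0.0579]
ee_rot: [3.117, -0.378, 0.0]
force: [-4.4, -3.5, 12.5]
width: 0.004
gripper_force: 6.1
```

Emit:
arm_command(
  targets=[
    [[0,-0.0015,0,0,0,0],[0,-0.0015,0,0,0,0],[0,-0.0015,0,0,0,0],[0,-0.0015,0,0,0,0]],
  ],
)

```text
clock: 7.15
position: [0.5317, -0.0732, 0.0579]
ee_rot: [3.117, -0.378, 0.0]
force: [-3.1, -3.4, 12.7]
width: 0.005
gripper_force: 6.2
```

```bash
python3 -c "
from h import *; from cell import arm
s=arm.observe(); print(s['clock'],s['force'],loc(s),R.from_matrix(RT.T)*R.from_rotvec(s['ee_rot'])and (R.from_matrix(RT.T)*R.from_rotvec(s['ee_rot'])).as_rotvec())
im=arm.get_image('side'); cv2.imwrite('pics/s2.png',cv2.resize(im['pixels'][180:330,250:410,::-1],None,fx=4,fy=4))"
```

```text
7.15 [-3.06239593 -3.43592742 12.65425099] [ 0.00020541 -0.03349143  0.0389012 ] [-0.00149827  0.00027897  0.00085865]
```

View pics/s2.png

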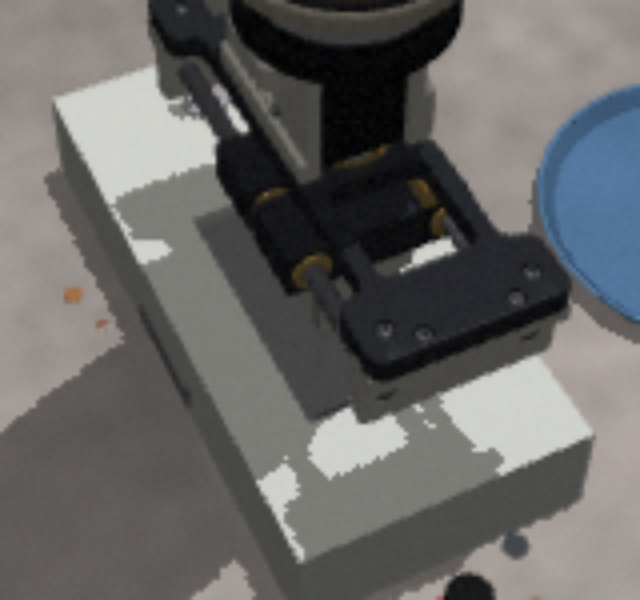

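Emit:
arm_command(
  targets=[
    [[-0.0003,-0.0015,0,0,0,0],[0,-0.0015,0,0,0,0],[0,-0.0015,0,0,0,0],[0,-0.0015,0,0,0,0],[0,-0.0015,0,0,0,0],[0,-0.0015,0,0,0,0]],
  ],
)

```text
clock: 7.95
position: [0.5338, -0.0645, 0.058]
ee_rot: [3.117, -0.378, 0.001]
force: [-2.7, -5.3, 12.3]
width: 0.003
gripper_force: 5.8
```

Emit:
arm_command(
  targets=[
    [[0,-0.0015,0,0,0,0],[0,-0.0015,0,0,0,0],[0,-0.0015,0,0,0,0],[0,-0.0015,0,0,0,0],[0,-0.0015,0,0,0,0],[0,-0.0015,0,0,0,0]],
  ],
)

```text
clock: 8.7
position: [0.536, -0.0557, 0.0579]
ee_rot: [3.117, -0.378, 0.001]
force: [-3.5, -3.4, 12.7]
width: 0.003
gripper_force: 5.9
```

Emit:
arm_command(
  targets=[
    [[-0.0003,-0.0015,0,0,0,0],[0,-0.0015,0,0,0,0],[0,-0.0015,0,0,0,0],[0,-0.0015,0,0,0,0],[0,-0.0015,0,0,0,0],[0,-0.0015,0,0,0,0]],
  ],
)

```text
clock: 9.45
position: [0.5381, -0.0469, 0.058]
ee_rot: [3.117, -0.378, 0.002]
force: [-2.0, -3.7, 11.1]
width: 0.003
gripper_force: 5.5
```

```bash
python3 -c "
from h import *; from cell import arm
s=arm.observe(); print(s['clock'],s['force'],loc(s))
im=arm.get_image('side'); cv2.imwrite('pics/s3.png',cv2.resize(im['pixels'][180:330,250:410,::-1],None,fx=4,fy=4))"
```

```text
9.45 [-1.97113677 -3.65369689 11.11040746] [ 0.00010534 -0.00641526  0.03895879]
```

View pics/s3.png

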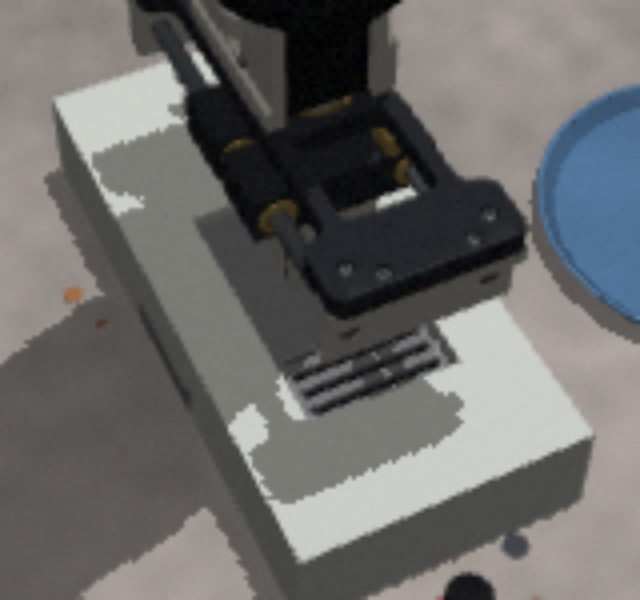

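The slats have appeared at the -y end, (290–450, 340–410) in the crop, so the shutter is following the finger. I'll continue to the stop.

Emit:
arm_command(
  targets=[
    [[0,-0.0015,0.0001,0,0,0],[0,-0.0015,0,0,0,0],[0,-0.001,0,0,0,0]],
  ],
)

```text
clock: 9.88
position: [0.539, -0.043, 0.058]
ee_rot: [3.117, -0.378, 0.002]
force: [-3.3, -3.7, 12.4]
width: 0.008
gripper_force: 6.0
```

Emit:
arm_command(
  targets=[
    [[0,-0.001,0,0,0,0],[0,-0.001,0,0,0,0],[0,-0.001,0,0,0,0]],
  ],
)

```text
clock: 10.25
position: [0.5393, -0.042, 0.0579]
ee_rot: [3.115, -0.38, 0.001]
force: [-3.9, -11.0, 13.5]
width: 0.005
gripper_force: 7.1
```

Emit:
arm_command(
  targets=[
    [[0,-0.001,0,0,0,0],[0,-0.001,0,0,0,0]],
  ],
)

```text
clock: 10.5
position: [0.5398, -0.0403, 0.0579]
ee_rot: [3.115, -0.381, 0.001]
force: [-4.1, -9.3, 13.6]
width: 0.006
gripper_force: 6.8
```

The shutter is at its stop, since the y force jumped and the finger began to skid. Lifting.

Emit:
arm_command(
  targets=[
    [[0,0,-0.002,0,0,0],[0,0,-0.01,0,0,0],[0,0,-0.03,0,0,0],[0,0,-0.03,0,0,0],[-0.05,0,0,0,0,0],[-0.05,0,0,0,0,0],[-0.05,0,0,0,0,0],[0,0,0,0,0,0]],
  ],
)

```text
clock: 11.5
position: [0.3904, -0.0005, 0.1292]
ee_rot: [3.119, -0.373, -0.004]
force: [1.4, -0.5, 0.6]
width: 0.005
gripper_force: 0.0
```

```bash
python3 -c "
from h import *; from cell import arm
s=arm.observe(); print(s['clock'],s['force'],loc(s),goal(s,-.05,.095,.09))
im=arm.get_image('top'); P=cloud(im); cv2.imwrite('pics/t4.png',cv2.resize(im['pixels'][180:290,260:425,::-1],None,fx=4.8,fy=4.8))
d=P-C; L=np.dstack([d@ex,d@ey,d[...,2]]); m=(L[...,2]>.057)&(L[...,2]<.08)&(abs(L[...,1]-.095)<.02)&(abs(L[...,0])<.03); print(L[m].round(3).tolist())"
```

```text
11.5 [ 1.39307033 -0.47391674  0.5839501 ] [-0.15442336  0.00349588  0.11024625] ('cur-frame shift', array([ 0.1047, -0.0912,  0.0199]), 'aligned-frame shift', array([ 0.1044, -0.0915,  0.0202]), 'turn', array([0.0012, 0.0024, 0.0027]))
[[-0.004, 0.097, 0.06], [-0.004, 0.095, 0.061], [-0.003, 0.094, 0.061], [-0.006, 0.099, 0.066], [-0.006, 0.097, 0.069], [-0.006, 0.095, 0.069], [-0.005, 0.093, 0.066], [-0.008, 0.098, 0.07], [-0.008, 0.096, 0.067], [-0.007, 0.094, 0.07], [-0.007, 0.092, 0.068], [-0.01, 0.098, 0.066], [-0.01, 0.096, 0.067], [-0.009, 0.094, 0.069], [-0.009, 0.092, 0.065], [-0.012, 0.097, 0.069], [-0.012, 0.095, 0.069], [-0.011, 0.093, 0.067], [-0.011, 0.092, 0.064]]
```

View pics/t4.png

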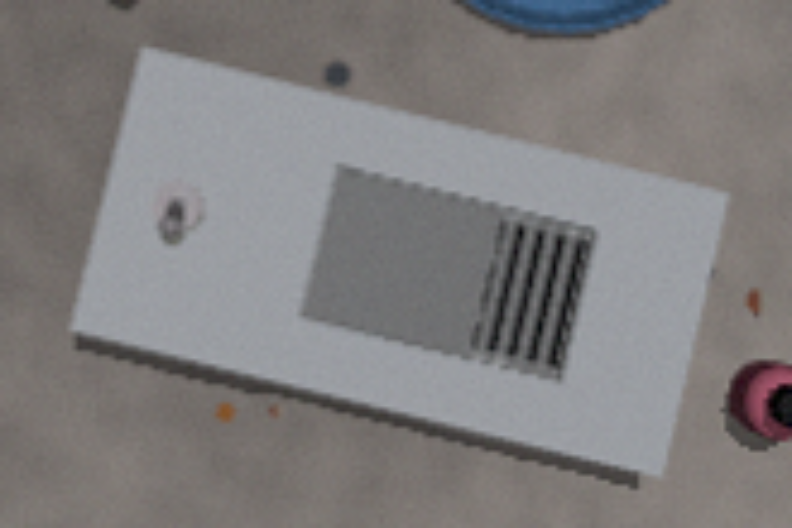

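The shutter shows about 40 mm of slats, between x≈485 and x≈585 in the crop, so it is fully open. The ball is at dryer-local (-0.009, 0.095, 0.065). I'll approach from -x with the tip at about z 0.060.

Emit:
arm_command(
  targets=[
    [[0.035,-0.03,0,0,0,0],[0.035,-0.03,0,0,0,0],[0.035,-0.0315,0,0,0,0],[0,0,0.02,0,0,0],[0,0,0.02,0,0,0],[0,0,0.0085,0,0,0],[0,0,0,0,0,0],[0,0,0,0,0,0]],
  ],
)

```text
clock: 12.55
position: [0.5187, 0.0628, 0.0813]
ee_rot: [-3.119, 0.377, -0.002]
force: [0.5, -0.3, 0.1]
width: 0.008
gripper_force: 0.0
```

```bash
python3 -c "
from h import *; from cell import arm
s=arm.observe(); print(s['clock'],s['force'],loc(s),goal(s,-.005,.095,.06))"
```

```text
12.55 [ 0.45217619 -0.34923296  0.07256772] [-0.04482301  0.09555965  0.06231936] ('cur-frame shift', array([0.0398, 0.0006, 0.0024]), 'aligned-frame shift', array([0.0398, 0.0006, 0.0023]), 'turn', array([-0.0005, -0.0012,  0.0001]))
```

Emit:
arm_command(
  targets=[
    [[0,0,0.002,0,0,0],[0.008,0,0,0,0,0],[0.007,0,0,0,0,0],[0.004,0,0,0,0,0],[0,0,0,0,0,0]],
  ],
)

```text
clock: 13.18
position: [0.5368, 0.058, 0.0786]
ee_rot: [-3.119, 0.377, -0.0]
force: [-0.1, 0.8, -0.6]
width: 0.004
gripper_force: 0.0
```

Emit:
arm_command(
  targets=[
    [[0.001,0,0,0,0,0],[0.001,0,0,0,0,0],[0.001,0,0,0,0,0],[0.001,0,0,0,0,0]],
  ],
)

```text
clock: 13.68
position: [0.5398, 0.0573, 0.0785]
ee_rot: [3.119, -0.376, -0.001]
force: [-2.9, 0.4, 0.4]
width: 0.006
gripper_force: 1.1
```

Emit:
arm_command(
  targets=[
    [[0.001,0,0,0,0,0],[0.001,0,0,0,0,0],[0.001,0,0,0,0,0],[0.001,0,0,0,0,0]],
  ],
)

```text
clock: 14.18
position: [0.5443, 0.0561, 0.0786]
ee_rot: [3.119, -0.377, 0.0]
force: [-2.3, -0.6, 2.3]
width: 0.004
gripper_force: 1.5
```

Emit:
arm_command(
  targets=[
    [[0.001,0,0,0,0,0],[0.001,0,0,0,0,0],[0.001,0,0,0,0,0],[0.001,0,0,0,0,0]],
  ],
)

```text
clock: 14.68
position: [0.5482, 0.0553, 0.0786]
ee_rot: [3.119, -0.377, 0.0]
force: [-2.4, -1.0, 1.2]
width: 0.006
gripper_force: 1.2
```

Emit:
arm_command(
  targets=[
    [[0.001,0,0,0,0,0],[0.001,0,0,0,0,0],[0.001,0,0,0,0,0],[0.001,0,0,0,0,0],[0.001,0,0,0,0,0]],
  ],
)

```text
clock: 15.3
position: [0.5529, 0.0541, 0.0785]
ee_rot: [3.119, -0.376, -0.0]
force: [-2.6, -0.1, 1.0]
width: 0.004
gripper_force: 1.1
```

Emit:
arm_command(
  targets=[
    [[0.001,0,0,0,0,0],[0.0005,0,0,0,0,0],[0.0005,0,0,0,0,0]],
  ],
)

```text
clock: 15.68
position: [0.5547, 0.0537, 0.0785]
ee_rot: [3.119, -0.376, -0.001]
force: [-2.6, -0.5, -0.3]
width: 0.004
gripper_force: 1.0
```

Emit:
arm_command(
  targets=[
    [[0.0005,0,0,0,0,0],[0.0005,0,0,0,0,0],[0,0,0,0,0,0]],
  ],
)

```text
clock: 16.05
position: [0.5559, 0.0534, 0.0786]
ee_rot: [3.119, -0.377, -0.0]
force: [-2.0, 0.3, -1.5]
width: 0.007
gripper_force: 1.0
```

Emit:
arm_command(
  targets=[
    [[0.0005,0,0,0,0,0],[0.0005,0,0,0,0,0],[0,0,0,0,0,0]],
  ],
)

```text
clock: 16.42
position: [0.5564, 0.0533, 0.0785]
ee_rot: [3.119, -0.376, -0.001]
force: [-4.6, -0.5, 0.5]
width: 0.002
gripper_force: 1.9
```

Emit:
arm_command(
  targets=[
    [[0.0005,0,0,0,0,0],[0,0,0,0,0,0],[0,0,0,0,0,0]],
  ],
)

```text
clock: 16.8
position: [0.5566, 0.0532, 0.0784]
ee_rot: [3.119, -0.376, -0.002]
force: [-5.4, 0.3, 0.4]
width: 0.005
gripper_force: 2.6
```

At the stop. I'll retreat and check.

Emit:
arm_command(
  targets=[
    [[-0.005,0,0,0,0,0],[-0.03,0,0,0,0,0],[0,0,-0.05,0,0,0],[-0.06,0,-0.01,0,0,0],[-0.06,0,0,0,0,0],[0,0,0,0,0,0],[0,0,0,0,0,0]],
  ],
)

```text
clock: 17.68
position: [0.4083, 0.0903, 0.1394]
ee_rot: [-3.118, 0.376, -0.005]
force: [0.4, 0.0, 0.2]
width: 0.004
gripper_force: 0.0
```

```bash
python3 -c "
from h import *; from cell import arm
s=arm.observe(); print(s['clock'],s['force'],loc(s))
im=arm.get_image('top'); P=cloud(im); cv2.imwrite('pics/t5.png',im['pixels'][130:300,240:440,::-1].repeat(3,0).repeat(3,1))
d=P-C; L=np.dstack([d@ex,d@ey,d[...,2]]); m=(L[...,2]>.057)&(L[...,2]<.08)&(abs(L[...,1]-.095)<.02)&(abs(L[...,0])<.03); print(L[m].round(3).tolist())"
```

```text
17.675 [0.38121129 0.01862559 0.18644485] [-0.15852565  0.09601134  0.12038447]
[[0.011, 0.099, 0.066], [0.012, 0.097, 0.068], [0.012, 0.095, 0.066], [0.013, 0.093, 0.065], [0.009, 0.099, 0.066], [0.01, 0.097, 0.068], [0.01, 0.095, 0.067], [0.011, 0.093, 0.066], [0.011, 0.091, 0.065], [0.007, 0.098, 0.068], [0.008, 0.096, 0.068], [0.008, 0.094, 0.071], [0.009, 0.092, 0.069], [0.009, 0.091, 0.066], [0.006, 0.098, 0.062], [0.006, 0.096, 0.066], [0.007, 0.094, 0.066], [0.007, 0.092, 0.069], [0.004, 0.095, 0.064], [0.005, 0.094, 0.06], [0.002, 0.095, 0.058], [0.003, 0.093, 0.057]]
```

View pics/t5.png

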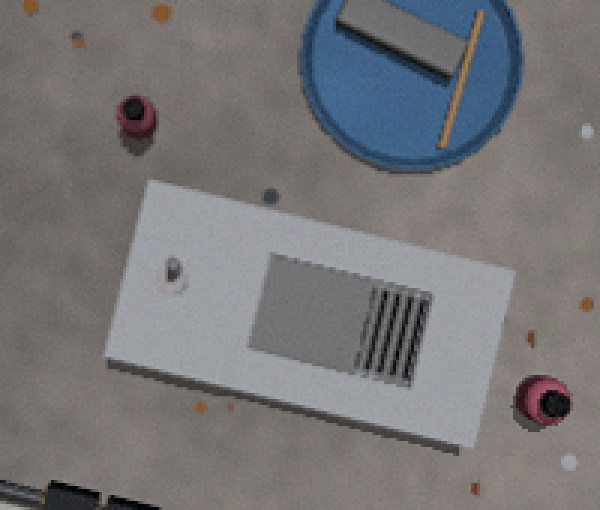

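The toggle ball now sits at local x≈+0.009, symmetric with where it started, so it is fully on. The slats are fully exposed, the bottles, tray and buffer are undisturbed, and the arm is clear.

```bash
python3 -c "
from cell import arm
print(arm.sign_off())"
```

```text
the job is handed in; nothing more can be done
None
```

The shutter is fully open and the toggle is fully on, and the job is handed in at about 18 s; bottles, tray and buffer look unmoved, though one reading as the shutter hit its stop came to about 17.8 N against the 18 N limit.

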